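Hook the tongued cover board into its sprung groove and lock it flat over the dish tray

ROBOT

A 7-joint arm with a two-finger parallel gripper is mounted at the origin on a cart in front of the work surface, level with it; the furniture and walls round the work are solid. World frame = base frame: x ahead of the robot, y to its left, z up, the work surface at z = 0. Lengths are in m, angles in rad, forces in N, time in s.
With the tool pointing down it reaches from about 0.425 to 0.875 m from the base axis. Payload 8.4 kg.
Tool frame: the origin (TCP) lies at the very end of the fingers, on their centre line; the grasp point (between the pads) lies 19 mm behind it; z points along the fingers, y is the line along which they close (so a half turn about z gives the same grasp; the last joint's range is limited). The gripper opens to 87 mm and grips with 3 to 60 N. Pads are 19 mm wide; open, the fingers measure 117 mm over their backs; the gripper's body (75 mm by 190 mm) begins 51 mm behind the grasp point.
Start: joints at [1.067, 0.333, 0.04, 1.465, -0.013, 1.343, -0.059], TCP at [0.256, -0.597, 0.223] pointing down, gripper open.
Joint ranges: [-2.58, 2.58], [-0.38, 2.09], [-1.3, 1.39], [0.25, 2.4], [-1.5, 4.64], [0.08, 2.09], [-2.65, 2.65]. Speed limits (rad/s): [2.22, 2.22, 2.79, 2.79, 3.14, 3.14, 3.14].

INTERFACE

Orientations are given as a rotation vector (axis times angle).
In Python, from bench import * gives the robot as it stands. The module is installed in compiled form; this text tells all that it offers.
- The arm moves only by the shell command python3 -m handwheel 'ROWS' [OPENING] [FORCE]. ROWS is JSON, a list of rows, each an object of numbers: "dx", "dy", "dz": the shift along the tool's x, y, z normalised to -1 to 1, where 1 is 0.3 m; "rx", "ry", "rz": the turn, a rotation vector about the tool's x, y, z normalised to -1 to 1, where 1 is 180 degrees. A call has 1 to 12 rows; each row is the pose to reach, as a shift and turn from the pose commanded when the call began, along the tool's axes at that moment, turning the shorter way round; what a row does not reach only later rows make up. A row lasts 1/8 s, in which the tool goes at most 62.5 mm and 10.7 degrees, less where a joint would pass 70% of its speed; a pose out of reach is approached as far as the arm can. A call with a number of a shift or a turn outside -1 to 1 is refused whole. A call with a gripper value outside its range is refused whole. OPENING is the closure, from 0 (fully open) to 1 (shut), set as the call begins (- or left out, the last holds). The fingers move at their own pace and stop on an object; FORCE is the grip in N (left out, the last holds). Time passes only in rows, so rows that repeat a pose let the fingers close. It gives the time, the measured TCP pose, the force and the opening at its end, in the units of the state.
- observe(): the state, without advancing time (a new reading comes with each control period).
- snapshot(name): name is "scene" or "side" or "wrist"; returns a dict with "image" (384x512x3 uint8, red, green, blue), "fovy" (degrees; the focal length in pixels is half the picture's height over the tangent of half this angle, whatever the lens; pixels are square), "cx", "cy" (the principal point, pixels), "R" (3x3) and "t" (3): a world point X has camera coordinates R X + t. Camera axes: x right, y down, z forward; pixel columns grow to the right and rows downward; lengths in m; the calibration is good to about 2 mm. A picture is of the moment at which its call begins. There is no depth.
- job_done(): hands the job in, once; it reports no verdict.
The state is a dict: "time_s": time; "qpos": joint angles; "qd": joint speeds; "joint_efforts": joint torques, N m; "eef_pos": TCP position; "tool_rot": TCP orientation; "force": force on the tool from outside, world axes, zero at the start; "ft_torque": the same for the moment, N m; "width": opening from 0.0 (shut) to 1.0 (fully open).
Only numpy, scipy, OpenCV 4.12 (cv2) and the standard library are available. Lean on these libraries where they do the work, as an engineer would, in place of code of your own. Each camera call takes 0.05 s, during which the arm holds its last target. There are 200 camera calls.

TASK

Close the dish tray with the green cover board: hold the board at a slant, slip its long tongue into the groove of the tray's grey insert and press it back against the orange spring bar as far as it will go, without forcing it; then, still pressing, lower the board flat and let the spring slide its other edge back under the black lip, so that it is locked. Let go of the board, and leave the three small jars where they stand.

Things in the scene. Friction and masses are not known exactly. Their poses are not given: they have to be found in the camera images.
- base: White dish tray, 132 (x) x 254 (y) mm, fixed. Origin on the worktop; y from the black lip to the groove, x along the groove, z up. Its side cheeks, 27 mm high (36 beside the groove), leave 116 mm in x for the board. In it a grey insert carries sills, groove and lip in one piece; the insert is clamped up to 10 mm off the middle along y, either way: its place must be felt or seen
- groove_side (a point): middle of the groove's mouth, on its floor, for an insert in mid position: tray's y +77 mm, 22 mm above the worktop (really within 10 mm along y); axes as the tray. Floor starts 17 mm before the mouth. The mouth opens to -y, is 12 mm high; the roof slopes to 7 mm, 16 mm inside: enter at a slant of 15 degrees. Orange bar: face 8 mm inside, yields to +y from 3 N, 0.8 N/mm, hard stop after 8 mm (9.5 N)
- lip_side (a point): foot of the wall under the black lip, at sill height 22 mm, for an insert in mid position: tray's y -88 mm, always 165 mm from the mouth; axes as the tray. The lip is 90 mm long, reaches 4 mm out from the wall, underside 6.5 and top 10.5 mm above this point. The 175 mm board passes it only with the bar pressed in 6 to 8 mm; let go, the bar pushes it back under the lip to the wall
- board_grip (a point): centre of the black upright rib in the middle of the green cover board, to grip: 70 (x) x 12 (y) mm, 26 mm above the board's underside; rib top 38 mm above it. Board's axes: x along rib and tongue, y towards the tongue, z up. The board is 110 (x) x 150 (y) x 8 mm plus its two edges, about 0.3 kg, starting flat on the worktop, finally on the sills, 22 mm up
- tongue_tip (a point): middle of the tongue's tip, on the underside: 93 mm along +y and 26 mm below board_grip; axes as the board. The tongue is 104 mm wide (x), 18 mm long, 5 mm thick, level with the underside
- holding_edge (a point): middle of the opposite edge's end, on the underside: 82 mm along -y and 26 mm below board_grip; axes as the board. This holding edge is 84 mm wide (x), 7 mm long, 5 mm thick, level with the underside
- jar_blue: small jar with blue cap, 50 mm wide, 46 mm high, origin under its centre; bystander
- jar_red: small jar with red cap, 45 mm wide, 40 mm high, origin under its centre; bystander
- jar_white: white jar, 62 mm wide, 58 mm high, origin under its centre; bystander
- board: the green cover board; origin under its centre, on the underside (26 mm below board_grip), axes as board_grip
There are look-alikes about, which are no part of the job. Of the things that look like the board, the larger one is meant.

How it is judged:
By the outcome, as a careful person would: the job done as asked, in the order asked, and still so for the second after the job is handed in, with the robot touching nothing.
It also fails if it takes over 61 s, if anything falls off the work surface, if the arm or the gripper's body presses on something with over 40 N, if the wrist force passes 120 N, or if a joint passes its speed limit or range.

## Working session

There is one attempt and no reset: what is moved stays moved. The work goes in short steps, Python scripts to look and compute and a shell command to move; the robot and the scene stay as the last step left them, time stands still between calls to the robot, and variables do not carry over. Pictures are saved under pics/ and viewed, on a budget of 10 in all, crops included, one or two more only if the job needs it, and the job is handed in when it is done.

```bash
mkdir -p pics
cat > h.py <<'E'
from bench import *
import numpy as np, cv2
from scipy.spatial.transform import Rotation as Rn
def K(s):
    f=s["image"].shape[0]/2/np.tan(np.radians(s["fovy"])/2); return f,s["cx"],s["cy"]
def proj(s,X):
    f,cx,cy=K(s); c=np.array(s["R"])@np.array(X)+np.array(s["t"]); return np.array([cx+f*c[0]/c[2],cy+f*c[1]/c[2]])
def ray(s,u,v,z):
    f,cx,cy=K(s); R=np.array(s["R"]); o=-R.T@np.array(s["t"]); d=R.T@np.array([(u-cx)/f,(v-cy)/f,1]); return o+d*(z-o[2])/d[2]
def save(s,n): cv2.imwrite("pics/"+n+".png",s["image"][:,:,::-1])
E
python3 - <<'E'
from h import *
import pickle
o=observe(); print({k:np.round(v,3) for k,v in o.items()})
ss={n:snapshot(n) for n in("scene","side","wrist")}
pickle.dump(ss,open("s0.pkl","wb"))
for n,s in ss.items(): print(n,s["fovy"],s["cx"],s["cy"],(-np.array(s["R"]).T@s["t"]).round(3))
cv2.imwrite("pics/a.png",cv2.resize(ss["scene"]["image"][:,:,::-1],(800,600)))
cv2.imwrite("pics/b.png",cv2.resize(ss["side"]["image"][:,:,::-1],(800,600)))
E
```

```text
{'time_s': np.float64(0.0), 'qpos': array([ 1.067,  0.334,  0.04 ,  1.466, -0.013,  1.343, -0.059]), 'qd': array([ 0.001, -0.002, -0.001,  0.001, -0.   , -0.001,  0.001]), 'joint_efforts': array([-0.0000e+00, -6.5637e+01,  1.3350e+00, -4.0380e+01, -6.0000e-02,
        4.5000e-02,  0.0000e+00]), 'eef_pos': array([ 0.256, -0.597,  0.222]), 'tool_rot': array([-3.076e+00, -6.310e-01,  1.000e-03]), 'force': array([-0.379,  0.191, -0.039]), 'ft_torque': array([0.036, 0.023, 0.021]), 'width': np.float64(1.001)}
scene 55.81754675994421 258.30628956329355 188.04462363633516 [-0.249  0.663  0.591]
side 47.547707340016736 251.60697511672342 197.1171996843106 [-0.328 -1.371  0.711]
wrist 68.70143533513757 258.37898592928246 193.25739712562444 [ 0.333 -0.565  0.385]
```

View pics/a.png

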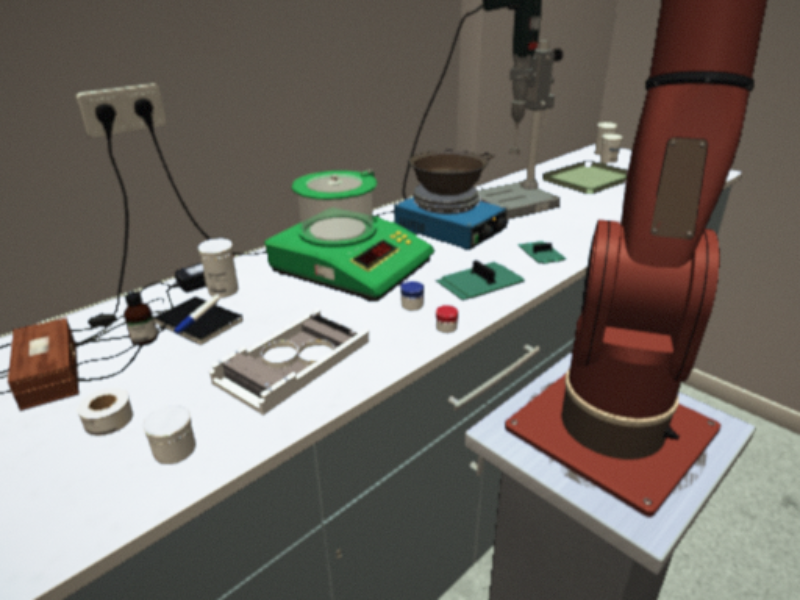

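View pics/b.png

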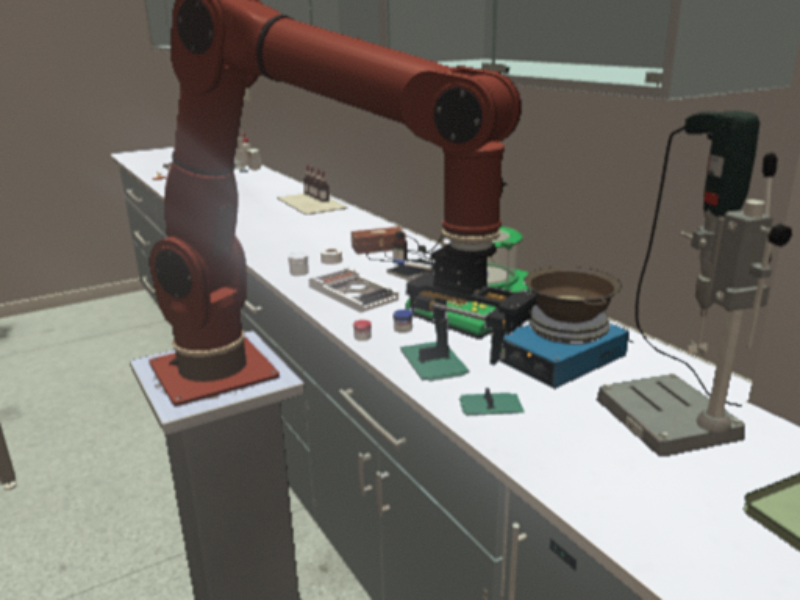

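The scene picture shows two green boards with black ribs: the larger at (481,279), the smaller at (542,251); in the side view they are at (433,360) and (490,403). The larger one fits. The tray is at (290,358) in scene. I'll confirm the board in an enlarged crop with the wrist view.

Run:
```python
from h import *
import pickle
ss=pickle.load(open("s0.pkl","rb"))
k=.64
sc=ss["scene"]["image"][:,:,::-1]; sd=ss["side"]["image"][:,:,::-1]; w=ss["wrist"]["image"][:,:,::-1]
a=cv2.resize(sc[200:264,130:240],(400,233)); b=cv2.resize(sc[145:205,265:375],(400,218)); 
c=cv2.resize(w,(400,300)); d=cv2.resize(sd[160:230,190:300],(400,255))
im=np.zeros((600,800,3),np.uint8); im[:233,:400]=a; im[:218,400:]=b; im[300:,:400]=c; im[300:555,400:]=d
cv2.imwrite("pics/c.png",im)
for n in("scene","side","wrist"):
    s=ss[n]; hsv=cv2.cvtColor(s["image"],cv2.COLOR_RGB2HSV)
    m=cv2.inRange(hsv,(70,90,30),(90,255,150)); m=cv2.morphologyEx(m,cv2.MORPH_OPEN,np.ones((2,2)))
    for c in cv2.findContours(m,0,2)[0]:
        if cv2.contourArea(c)>60:
            p=cv2.boxPoints(cv2.minAreaRect(c)); q=cv2.approxPolyDP(c,3,True)[:,0]
            print(n,cv2.contourArea(c),[(tuple(x),ray(s,*x,.006)[:2].round(3)) for x in q.tolist()])
```

```text
scene 515.0 [((334, 179), array([ 0.363, -0.286])), ((313, 170), array([ 0.457, -0.29 ])), ((316, 182), array([ 0.393, -0.226])), ((303, 174), array([ 0.463, -0.241])), ((283, 182), array([ 0.473, -0.147])), ((299, 191), array([ 0.394, -0.138]))]
scene 132.5 [((335, 158), array([ 0.462, -0.431])), ((346, 168), array([ 0.383, -0.387])), ((360, 166), array([ 0.356, -0.437])), ((355, 161), array([ 0.393, -0.462])), ((343, 162), array([ 0.42 , -0.423])), ((343, 157), array([ 0.446, -0.461]))]
wrist 2004.0 [((147, 0), array([ 0.387, -0.401])), ((178, 40), array([ 0.361, -0.447])), ((187, 44), array([ 0.362, -0.459])), ((234, 1), array([ 0.426, -0.494])), ((215, 0), array([ 0.418, -0.474])), ((206, 10), array([ 0.404, -0.467])), ((202, 6), array([ 0.406, -0.462])), ((204, 0), array([ 0.413, -0.462]))]
```

View pics/c.png

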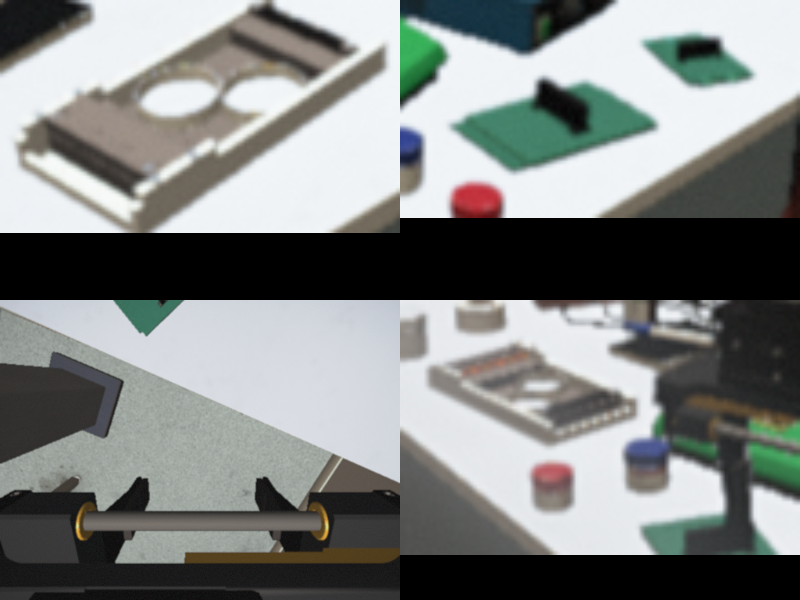

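The crop confirms it. The large board has its tongue towards the tray (left in the scene view) and the smaller one is the look-alike. On the tray, the high cheeks and groove are at the far (+y world) end and the dark lip is at the end nearer the board. Next I'll plan a move so the wrist camera sees the board.

```bash
cat >> h.py <<'E'
def plan(p,R,o=None):
    "normalised rows numbers from measured pose to pose p,R"
    o=o or observe(); R0=Rn.from_rotvec(o["tool_rot"]); d=R0.inv().apply(np.array(p)-o["eef_pos"])/.3
    r=(R0.inv()*R).as_rotvec()/np.pi; print("d",d.round(4),"r",r.round(4))
def down(yaw): # tool y at world angle yaw, pointing down
    y=np.array([np.cos(yaw),np.sin(yaw),0]); z=np.array([0,0,-1.]); return Rn.from_matrix(np.c_[np.cross(y,z),y,z])
E
python3 - <<'E'
from h import *
import pickle
o=observe(); R0=Rn.from_rotvec(o["tool_rot"]); print("tool axes cols\n",R0.as_matrix().round(3))
s=pickle.load(open("s0.pkl","rb"))["wrist"]
cam=-np.array(s["R"]).T@s["t"]; pt=R0.inv().apply(cam-o["eef_pos"]); Rc=(np.array(s["R"])@R0.as_matrix())
print("cam in tool",pt.round(4),"\n",Rc.round(3))
t=pickle.load(open("s0.pkl","rb"))["scene"]
for n,u,v,z in [("traycornL",22*.275+130,155*.275+200,.03),("cornBot",137*.275+130,200*.275+200,.03),("far right",385*.275+130,45*.275+200,.027),("far back",255*.275+130,2*.275+200,.027),("red",286,198,.04),("blue",263,183,.046),("white",108,268,.058)]: print(n,ray(t,u,v,z).round(3))
y=np.array([0,1,0])
for yaw in (np.pi/2,-np.pi/2):
    R=down(yaw); 
    print(yaw); plan([.40,-.24,.30],R,o); print("cam",R.apply(pt)+[.40,-.24,.30])
E
```

```text
tool axes cols
 [[ 0.919  0.394 -0.001]
 [ 0.394 -0.919  0.001]
 [-0.    -0.001 -1.   ]]
cam in tool [ 0.0835  0.0005 -0.1631] 
 [[-0.     1.    -0.001]
 [-0.952 -0.001 -0.305]
 [-0.305  0.001  0.952]]
traycornL [0.488 0.382 0.03 ]
cornBot [0.39  0.351 0.03 ]
far right [0.419 0.111 0.027]
far back [0.544 0.144 0.027]
red [ 0.357 -0.033  0.04 ]
blue [ 0.463 -0.042  0.046]
white [0.412 0.482 0.058]
1.5707963267948966
d [ 0.9105 -0.9054 -0.2594] r [-1.000e-04 -5.000e-04 -8.712e-01]
cam [ 0.31648158 -0.23950701  0.46314072]
-1.5707963267948966
d [ 0.9105 -0.9054 -0.2594] r [-4.000e-04  1.000e-04  1.288e-01]
cam [ 0.48351842 -0.24049299  0.46314072]
```

```bash
python3 -m handwheel '[{"dx":0.15,"dy":-0.15,"dz":-0.1,"rz":0.03},{"dx":0.3,"dy":-0.3,"dz":-0.2,"rz":0.06},{"dx":0.45,"dy":-0.45,"dz":-0.26,"rz":0.09},{"dx":0.6,"dy":-0.6,"dz":-0.26,"rz":0.129},{"dx":0.75,"dy":-0.7,"dz":-0.26,"rz":0.129},{"dx":0.9,"dy":-0.8,"dz":-0.26,"rz":0.129},{"dx":0.99,"dy":-0.89,"dz":-0.26,"rz":0.129},{"dx":0.99,"dy":-0.89,"dz":-0.26,"rz":0.129},{"dx":0.99,"dy":-0.89,"dz":-0.26,"rz":0.129},{"dx":0.99,"dy":-0.89,"dz":-0.26,"rz":0.129}]' 0.4 10
python3 - <<'E'
from h import *
import pickle
s=snapshot("wrist"); pickle.dump(s,open("s1.pkl","wb"))
im=s["image"]; hsv=cv2.cvtColor(im,cv2.COLOR_RGB2HSV)
m=cv2.inRange(hsv,(70,80,30),(92,255,200)); m=cv2.morphologyEx(m,cv2.MORPH_OPEN,np.ones((3,3)))
for c in cv2.findContours(m,0,2)[0]:
    if cv2.contourArea(c)>500:
        h=cv2.convexHull(c); q=cv2.approxPolyDP(h,4,True)[:,0]
        print(cv2.contourArea(c),[(tuple(x),ray(s,*x,.006)[:2].round(3).tolist()) for x in q.tolist()])
cv2.imwrite("pics/d.png",cv2.resize(im[:,:,::-1],(800,600)))
E
```

```text
1950.0 [((232, 0), [0.426, -0.492]), ((188, 43), [0.363, -0.459]), ((178, 40), [0.362, -0.447]), ((147, 2), [0.385, -0.402])]invalid input at $[0]: expected keys dx, dy, dz, rx, ry, rz
```

View pics/d.png

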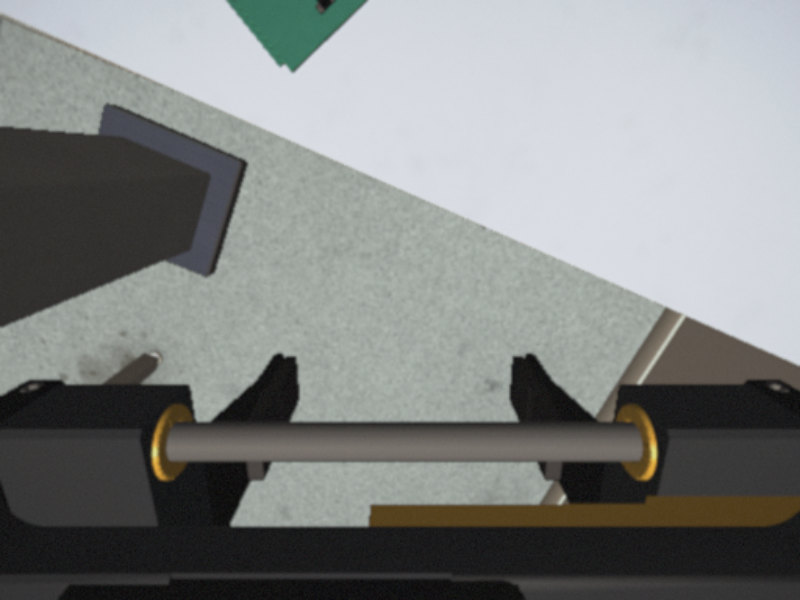

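The row needs all six keys, so that move was refused and the picture is of the unmoved start pose. I'll redo it with complete rows.

```bash
python3 -m handwheel '[{"dx":0.15,"dy":-0.15,"dz":-0.1,"rx":0,"ry":0,"rz":0.03},{"dx":0.3,"dy":-0.3,"dz":-0.2,"rx":0,"ry":0,"rz":0.06},{"dx":0.45,"dy":-0.45,"dz":-0.26,"rx":0,"ry":0,"rz":0.09},{"dx":0.6,"dy":-0.6,"dz":-0.26,"rx":0,"ry":0,"rz":0.129},{"dx":0.75,"dy":-0.7,"dz":-0.26,"rx":0,"ry":0,"rz":0.129},{"dx":0.9,"dy":-0.8,"dz":-0.26,"rx":0,"ry":0,"rz":0.129},{"dx":0.99,"dy":-0.89,"dz":-0.26,"rx":0,"ry":0,"rz":0.129},{"dx":0.99,"dy":-0.89,"dz":-0.26,"rx":0,"ry":0,"rz":0.129},{"dx":0.99,"dy":-0.89,"dz":-0.26,"rx":0,"ry":0,"rz":0.129},{"dx":0.99,"dy":-0.89,"dz":-0.26,"rx":0,"ry":0,"rz":0.129}]' 0.4 10
python3 - <<'E'
from h import *
import pickle
s=snapshot("wrist"); pickle.dump(s,open("s1.pkl","wb"))
im=s["image"]; hsv=cv2.cvtColor(im,cv2.COLOR_RGB2HSV)
m=cv2.inRange(hsv,(70,80,30),(92,255,200)); m=cv2.morphologyEx(m,cv2.MORPH_OPEN,np.ones((3,3)))
for c in cv2.findContours(m,0,2)[0]:
    if cv2.contourArea(c)>500:
        h=cv2.convexHull(c); q=cv2.approxPolyDP(h,4,True)[:,0]
        print(cv2.contourArea(c),[(tuple(x),ray(s,*x,.006)[:2].round(3).tolist()) for x in q.tolist()])
cv2.imwrite("pics/e.png",cv2.resize(im[:,:,::-1],(800,600)))
E
```

```text
time_s: 1.45
eef_pos: [0.4231, -0.2364, 0.3004]
tool_rot: [3.142, -0.005, -0.001]
force: [-1.0, 0.0, 0.5]
width: 0.602
2811.0 [((394, 113), [0.492, -0.451]), ((425, 134), [0.459, -0.505]), ((389, 189), [0.367, -0.46]), ((378, 190), [0.366, -0.441]), ((352, 171), [0.399, -0.394])]
6667.0 [((208, 106), [0.503, -0.16]), ((308, 128), [0.469, -0.317]), ((310, 142), [0.447, -0.321]), ((298, 183), [0.378, -0.305]), ((289, 190), [0.366, -0.29]), ((199, 167), [0.407, -0.139])]
10693.0 [((245, 58), [0.571, -0.218]), ((89, 103), [0.508, 0.025]), ((78, 95), [0.52, 0.039]), ((20, 0), [0.646, 0.096]), ((232, 0), [0.645, -0.201])]
```

View pics/e.png

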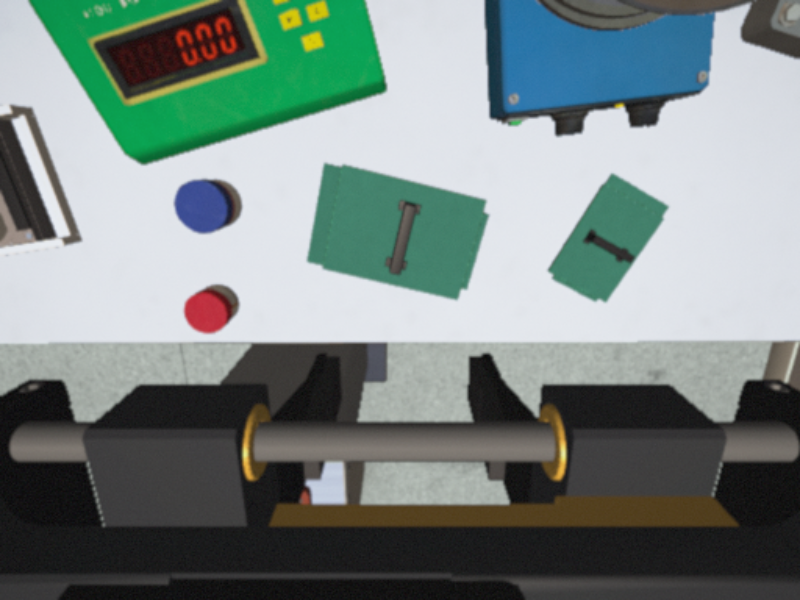

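The board's tongue is at the left (px (325,165)–(312,262) in the view), its black rib runs from (409,205) to (396,270), and the look-alike is right of it at (608,238). The blue and red jars are at (204,205) and (208,310).

Run:
```python
from h import *
import pickle
s=pickle.load(open("s1.pkl","rb"))
im=s["image"]; hsv=cv2.cvtColor(im,cv2.COLOR_RGB2HSV)
g=cv2.inRange(hsv,(70,80,30),(92,255,200))
c=max([c for c in cv2.findContours(cv2.morphologyEx(g,cv2.MORPH_OPEN,np.ones((3,3))),0,2)[0] if cv2.boundingRect(c)[1]>80],key=cv2.contourArea)
fill=np.zeros_like(g); cv2.drawContours(fill,[c],-1,255,-1); fill=cv2.erode(fill,np.ones((5,5)))
rm=cv2.bitwise_and(cv2.inRange(im,(0,0,0),(75,70,70)),fill); rm&=~cv2.inRange(hsv,(70,110,0),(92,255,255))
n,l,st,ce=cv2.connectedComponentsWithStats(rm); i=1+st[1:,4].argmax(); print(st[i],ce[i])
R=cv2.minAreaRect(np.argwhere(l==i)[:,::-1].astype(np.float32)); b=cv2.boxPoints(R); print("rib box",b.round(1).tolist())
for z in(.038,.030): print(z,[ray(s,*x,z)[:2].round(4).tolist() for x in b], ray(s,*R[0],z).round(4))
# board: outer corners -> angle, centre from green area centroid at z .008
T1,T2=ray(s,208,106,.005),ray(s,199,167,.005); d=T1-T2; a=np.arctan2(d[1],d[0]); print("yaw tongue",np.degrees(a),"len",np.hypot(*d[:2]))
pts=np.array([ray(s,*p[0],.006)[:2] for p in c],np.float32); r=cv2.minAreaRect(pts); print("board rect",r)
yb=np.array([-np.sin(a),np.cos(a)]); print("centre from tongue",((T1+T2)[:2]/2-.093*yb).round(4))
```

```text
[253 156   7  19  32] [256.75    167.09375]
rib box [[253.0, 174.0], [259.0, 156.0], [262.6000061035156, 157.1999969482422], [256.6000061035156, 175.1999969482422]]
0.038 [[0.4022, -0.2292], [0.4304, -0.2386], [0.4285, -0.2441], [0.4003, -0.2348]] [ 0.4155 -0.2368  0.038 ]
0.03 [[0.4002, -0.2291], [0.429, -0.2387], [0.4271, -0.2443], [0.3983, -0.2348]] [ 0.4138 -0.2367  0.03  ]
yaw tongue -11.99500985410281 len 0.09904947034488869
board rect ((0.4356535077095032, -0.23043926060199738), (0.17117832601070404, 0.10715118050575256), 76.26153564453125)
centre from tongue [ 0.4355 -0.2401]
```

Run:
```python
from h import *
import pickle
s=pickle.load(open("s1.pkl","rb"))
A,B=ray(s,261.5,130.5,.038),ray(s,254,173.5,.038); print("rib ends",A,B,(A+B)/2,np.degrees(np.arctan2(*(A-B)[1::-1])))
plan([.435,-.238,.065],down(-np.pi/2-np.radians(13.5)))
plan([.435,-.238,.012],down(-np.pi/2-np.radians(13.5)))
```

```text
rib ends [ 0.46852624 -0.24244975  0.038     ] [ 0.40300167 -0.23079424  0.038     ] [ 0.43576396 -0.236622    0.038     ] -10.0862735098554
d [0.0395 0.0056 0.7848] r [-0.      0.0001  0.0741]
d [0.0396 0.0057 0.9614] r [-0.      0.0001  0.0741]
```

```bash
python3 -m handwheel '[{"dx":0.02,"dy":0.003,"dz":0.15,"rx":0,"ry":0,"rz":0.035},{"dx":0.04,"dy":0.005,"dz":0.3,"rx":0,"ry":0,"rz":0.07},{"dx":0.04,"dy":0.005,"dz":0.45,"rx":0,"ry":0,"rz":0.07},{"dx":0.04,"dy":0.005,"dz":0.6,"rx":0,"ry":0,"rz":0.07},{"dx":0.04,"dy":0.005,"dz":0.75,"rx":0,"ry":0,"rz":0.07},{"dx":0.04,"dy":0.005,"dz":0.85,"rx":0,"ry":0,"rz":0.07},{"dx":0.04,"dy":0.005,"dz":0.92,"rx":0,"ry":0,"rz":0.07},{"dx":0.04,"dy":0.005,"dz":0.955,"rx":0,"ry":0,"rz":0.07},{"dx":0.04,"dy":0.005,"dz":0.955,"rx":0,"ry":0,"rz":0.07},{"dx":0.04,"dy":0.005,"dz":0.955,"rx":0,"ry":0,"rz":0.07}]' 0.4 10
python3 -m handwheel '[{"dx":0,"dy":0,"dz":0,"rx":0,"ry":0,"rz":0},{"dx":0,"dy":0,"dz":0,"rx":0,"ry":0,"rz":0},{"dx":0,"dy":0,"dz":0,"rx":0,"ry":0,"rz":0},{"dx":0,"dy":0,"dz":0,"rx":0,"ry":0,"rz":0},{"dx":0,"dy":0,"dz":0,"rx":0,"ry":0,"rz":0},{"dx":0,"dy":0,"dz":0,"rx":0,"ry":0,"rz":0}]' 1 45
```

```text
time_s: 2.75
eef_pos: [0.4364, -0.237, 0.0149]
tool_rot: [3.122, -0.346, 0.002]
force: [-1.2, 0.4, 0.0]
width: 0.603
time_s: 3.5
eef_pos: [0.4359, -0.2364, 0.0141]
tool_rot: [-3.122, 0.345, 0.0]
force: [0.5, 2.6, 1.7]
width: 0.134
```

Run:
```python
from h import *
plan([.40,-.22,.15],down(-np.pi/2))
plan([.366,.06,.22],down(-np.pi/2+np.radians(10)))
plan([.366,.23,.22],down(-np.pi/2+np.radians(10)))
```

```text
d [-0.1286 -0.0272 -0.4531] r [-0.0001  0.     -0.0701]
d [-0.4431 -0.9133 -0.6862] r [-1.000e-04  0.000e+00 -1.256e-01]
d [-0.5668 -1.4663 -0.6861] r [-1.000e-04  0.000e+00 -1.256e-01]
```

```bash
python3 -m handwheel '[{"dx":0,"dy":0,"dz":-0.05,"rx":0,"ry":0,"rz":0},{"dx":0,"dy":0,"dz":-0.15,"rx":0,"ry":0,"rz":0},{"dx":-0.05,"dy":0,"dz":-0.3,"rx":0,"ry":0,"rz":0},{"dx":-0.13,"dy":-0.05,"dz":-0.45,"rx":0,"ry":0,"rz":-0.03},{"dx":-0.18,"dy":-0.2,"dz":-0.6,"rx":0,"ry":0,"rz":-0.06},{"dx":-0.25,"dy":-0.4,"dz":-0.68,"rx":0,"ry":0,"rz":-0.09},{"dx":-0.33,"dy":-0.6,"dz":-0.68,"rx":0,"ry":0,"rz":-0.12},{"dx":-0.4,"dy":-0.77,"dz":-0.68,"rx":0,"ry":0,"rz":-0.126},{"dx":-0.45,"dy":-0.91,"dz":-0.68,"rx":0,"ry":0,"rz":-0.126},{"dx":-0.45,"dy":-0.91,"dz":-0.68,"rx":0,"ry":0,"rz":-0.126},{"dx":-0.45,"dy":-0.91,"dz":-0.68,"rx":0,"ry":0,"rz":-0.126}]' - -
python3 -c "
from h import *
plan([.366,.23,.22],down(-np.pi/2+np.radians(10)))"
```

```text
time_s: 4.88
eef_pos: [0.3637, 0.0587, 0.2185]
tool_rot: [3.129, 0.275, 0.0]
force: [0.1, -0.8, -1.8]
width: 0.14
d [ 0.1073 -0.5609 -0.0056] r [ 0.0003 -0.0001  0.0003]
```

```bash
python3 -m handwheel '[{"dx":0.03,"dy":-0.12,"dz":0,"rx":0,"ry":0,"rz":0},{"dx":0.06,"dy":-0.27,"dz":0,"rx":0,"ry":0,"rz":0},{"dx":0.09,"dy":-0.42,"dz":0,"rx":0,"ry":0,"rz":0},{"dx":0.107,"dy":-0.56,"dz":0,"rx":0,"ry":0,"rz":0},{"dx":0.107,"dy":-0.56,"dz":0,"rx":0,"ry":0,"rz":0},{"dx":0.107,"dy":-0.56,"dz":0,"rx":0,"ry":0,"rz":0},{"dx":0.107,"dy":-0.56,"dz":0,"rx":0,"ry":0,"rz":0}]' - -
python3 - <<'E'
from h import *
import pickle
s=snapshot("wrist"); pickle.dump((s,observe()),open("s2.pkl","wb"))
cv2.imwrite("pics/f.png",cv2.resize(s["image"][:,:,::-1],(800,600),interpolation=cv2.INTER_CUBIC))
E
```

```text
time_s: 5.75
eef_pos: [0.3666, 0.2288, 0.218]
tool_rot: [3.129, 0.271, -0.0]
force: [-0.0, 0.4, -3.4]
width: 0.13
```

View pics/f.png

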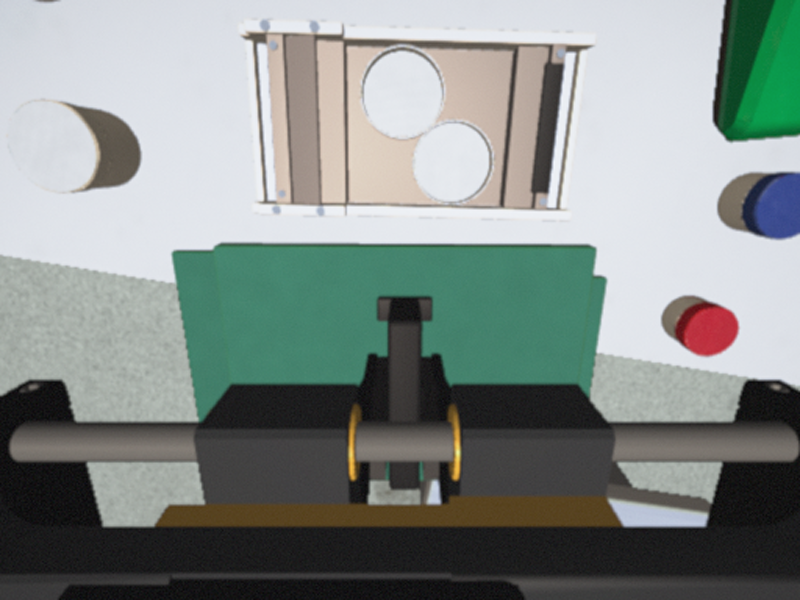

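View 6 shows the tray nearly aligned above the held board, with the groove on the left (x≈285) and the black lip on the right (x≈550). The board's far edge is at y≈245, from x=217 to 595, with the rib centred at x≈404. I'll enlarge the tray to pick its edges.

Run:
```python
from h import *
import pickle
s,o=pickle.load(open("s2.pkl","rb"))
im=s["image"][5:148,148:388,::-1]
cv2.imwrite("pics/g.png",cv2.resize(im,(792,472),interpolation=cv2.INTER_CUBIC)) # x3.3
```

```text
(no output)
```

View pics/g.png

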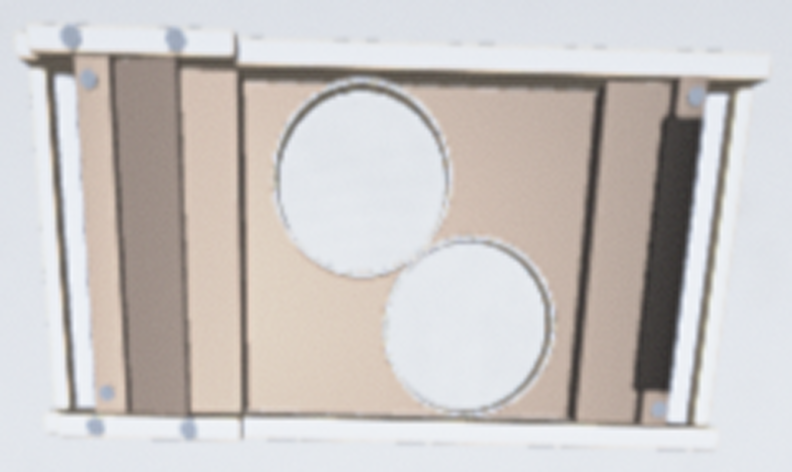

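Run:
```python
from h import *
import pickle
s,o=pickle.load(open("s2.pkl","rb"))
P=lambda x,y,z: ray(s,148+x/3.3,5+y/3.3,z)[:2]
seg={"cheekU inner":[(240,67),(760,80),.027],"cheekU outer":[(240,33),(768,55),.027],"cheekL inner":[(245,414),(700,427),.027],"cheekL outer":[(245,437),(710,447),.027],
"floor edge":[(240,75),(243,410),.022],"lip tip":[(668,118),(638,388),.0325],"lip back":[(698,118),(668,390),.0325],"roof edge":[(180,65),(188,412),.04],"sill":[(605,85),(575,418),.022],"groove end out":[(20,50),(50,425),.03],"lip end out":[(768,60),(714,440),.027]}
for k,(a,b,z) in seg.items():
    A,B=P(*a,z),P(*b,z); d=B-A; print(k,A.round(4),B.round(4),"ang",np.degrees(np.arctan2(d[1],d[0])).round(1),"len",np.hypot(*d).round(4))
print("tool",o["eef_pos"],Rn.from_rotvec(o["tool_rot"]).as_matrix().round(4).tolist())
# board far edge corners (top z = underside+8mm)
zt=o["eef_pos"][2]-.014+.008
for n,u,v in(("A",217,245),("B",595,247)): 
    X=ray(s,u/1.5625,v/1.5625,zt); print(n,X,Rn.from_rotvec(o["tool_rot"]).inv().apply(X-o["eef_pos"]).round(4))
for n,u,v,dz in(("tongue",175,251,-.009),("edge",606,278,-.009)):
    X=ray(s,u/1.5625,v/1.5625,o["eef_pos"][2]+dz); print(n,Rn.from_rotvec(o["tool_rot"]).inv().apply(X-o["eef_pos"]).round(4))
```

```text
cheekU inner [0.5233 0.2973] [0.5497 0.1236] ang -81.4 len 0.1757
cheekU outer [0.5332 0.2986] [0.5573 0.1231] ang -82.2 len 0.1771
cheekL inner [0.41   0.2804] [0.4346 0.1112] ang -81.7 len 0.171
cheekL outer [0.4016 0.2793] [0.4281 0.1053] ang -81.3 len 0.1759
floor edge [0.5219 0.2977] [0.4108 0.2819] ang -171.9 len 0.1122
lip tip [0.5319 0.1525] [0.4445 0.1395] ang -171.5 len 0.0883
lip back [0.5336 0.1426] [0.4457 0.1285] ang -170.9 len 0.089
roof edge [0.5178 0.3145] [0.4087 0.2993] ang -172.1 len 0.1102
sill [0.5405 0.1739] [0.4295 0.1571] ang -171.4 len 0.1122
groove end out [0.515  0.3694] [0.394  0.3511] ang -171.4 len 0.1225
lip end out [0.5559 0.1227] [0.4309 0.1046] ang -171.8 len 0.1263
tool [0.36647406 0.22899218 0.21799952] [[0.9851, 0.1722, -0.0001], [0.1722, -0.9851, -0.0005], [-0.0001, 0.0005, -1.0]]
A [0.40626355 0.3083204  0.21199952] [ 0.0529 -0.0713  0.006 ]
B [0.43066888 0.16336279 0.21199952] [0.0519 0.0757 0.006 ]
tongue [ 0.0499 -0.0895  0.009 ]
edge [0.0387 0.0832 0.009 ]
```

```bash
cat >> h.py <<'E'
a=np.radians(8.4); ex=np.array([np.cos(a),np.sin(a),0]); ey=np.array([-np.sin(a),np.cos(a),0]); ez=np.array([0,0,1.])
XC,YM,ZF=.504,.235,.022; TIP=np.array([-.0028,-.093,.0141])
def pose(y,z,sl,x=0):
    R=Rn.from_rotvec(-np.radians(sl)*ex)*down(-np.pi/2+a)
    return (XC+x)*ex+(YM+y)*ey+(ZF+z)*ez-R.apply(TIP),R
def go(*q): plan(*pose(*q))
def now():
    o=observe(); R=Rn.from_rotvec(o["tool_rot"]); t=o["eef_pos"]+R.apply(TIP); by=-R.as_matrix()[:,1]; h=t-.175*by
    f=o["force"]; print("t",round(float(o["time_s"]),2),"tip x,y,z mm",((t@ex-XC)*1e3).round(1),((t@ey-YM)*1e3).round(1),((t[2]-ZF)*1e3).round(1),"hold y,z",((h@ey-YM+.165)*1e3).round(1),((h[2]-ZF)*1e3).round(1),"slant",-np.degrees(np.arcsin(by[2])).round(2),"yaw",np.degrees(np.arctan2(-by[0],by[1])).round(2),"F x,y,z",(f@ex).round(1),(f@ey).round(1),f[2].round(1),"w",(o["width"]*87).round(1))
E
python3 -c "
from h import *
now(); go(-.012,.10,15); go(-.012,.06,15); go(-.012,.003,15)"
```

```text
Traceback (most recent call last):
  File "h.py", line 25, in now
    f=o["force"]; print("t",round(float(o["time_s"]),2),"tip x,y,z mm",((t@ex-XC)*1e3).round(1),((t@ey-YM)*1e3).round(1),((t[2]-ZF)*1e3).round(1),"hold y,z",((h@ey-YM+.165)*1e3).round(1),((h[2]-ZF)*1e3).round(1),"slant",-np.degrees(np.arcsin(by[2])).round(2),"yaw",np.degrees(np.arctan2(-by[0],by[1])).round(2),"F x,y,z",(f@ex).round(1),(f@ey).round(1),f[2].round(1),"w",(o["width"]*87).round(1))
                                                                                                                                                                                                                                                                                                                                                                                   ^^^^^^^^^^^^^^^^^^^^^
AttributeError: 'float' object has no attribute 'round'
```

```bash
sed -i 's/f\[2\].round(1)/round(float(f[2]),1)/; s/(o\["width"\]\*87).round(1)/round(float(o["width"])*87,1)/' h.py
python3 -c "
from h import *
now(); go(-.012,.10,15); go(-.012,.06,15); go(-.012,.003,15)"
```

```text
t 5.8 tip x,y,z mm -113.3 30.9 181.9 hold y,z 20.9 181.9 slant 0.03 yaw 9.91 F x,y,z -0.6 -0.3 -2.8 w 11.5
d [0.3661 0.1302 0.1944] r [-0.0832 -0.0011  0.0084]
d [0.3661 0.1302 0.3277] r [-0.0832 -0.0011  0.0084]
d [0.3661 0.1301 0.5177] r [-0.0832 -0.0011  0.0084]
```

```bash
python3 -m handwheel '[{"dx":0.1,"dy":0.03,"dz":0.05,"rx":-0.03,"ry":0,"rz":0.003},{"dx":0.2,"dy":0.07,"dz":0.1,"rx":-0.06,"ry":-0.001,"rz":0.006},{"dx":0.3,"dy":0.11,"dz":0.15,"rx":-0.083,"ry":-0.001,"rz":0.0084},{"dx":0.366,"dy":0.13,"dz":0.22,"rx":-0.083,"ry":-0.001,"rz":0.0084},{"dx":0.366,"dy":0.13,"dz":0.3,"rx":-0.083,"ry":-0.001,"rz":0.0084},{"dx":0.366,"dy":0.13,"dz":0.38,"rx":-0.083,"ry":-0.001,"rz":0.0084},{"dx":0.366,"dy":0.13,"dz":0.38,"rx":-0.083,"ry":-0.001,"rz":0.0084},{"dx":0.366,"dy":0.13,"dz":0.38,"rx":-0.083,"ry":-0.001,"rz":0.0084},{"dx":0.366,"dy":0.13,"dz":0.38,"rx":-0.083,"ry":-0.001,"rz":0.0084}]' - -
python3 - <<'E'
from h import *
now(); go(-.012,.003,15)
s=snapshot("scene"); w=snapshot("wrist"); q=snapshot("side")
im=np.zeros((600,800,3),np.uint8)
im[:300,:400]=cv2.resize(w["image"][:,:,::-1],(400,300))
im[:300,400:]=cv2.resize(q["image"][150:214,190:276,::-1],(400,300),interpolation=2)
im[300:,:400]=cv2.resize(s["image"][180:276,120:248,::-1],(400,300),interpolation=2)
im[300:,400:]=cv2.resize(w["image"][40:136,100:228,::-1],(400,300),interpolation=2)
cv2.imwrite("pics/h.png",im)
E
```

```text
time_s: 6.92
eef_pos: [0.4814, 0.2115, 0.1052]
tool_rot: [2.874, 0.214, 0.031]
force: [0.9, -0.0, -2.7]
width: 0.132
t 6.92 tip x,y,z mm 0.2 -9.9 45.6 hold y,z -14.0 90.7 slant 14.93 yaw 8.51 F x,y,z 0.8 -0.2 -2.7 w 11.5
d [-0.0013 -0.0298  0.1387] r [-0.0004 -0.0009  0.0006]
```

View pics/h.png

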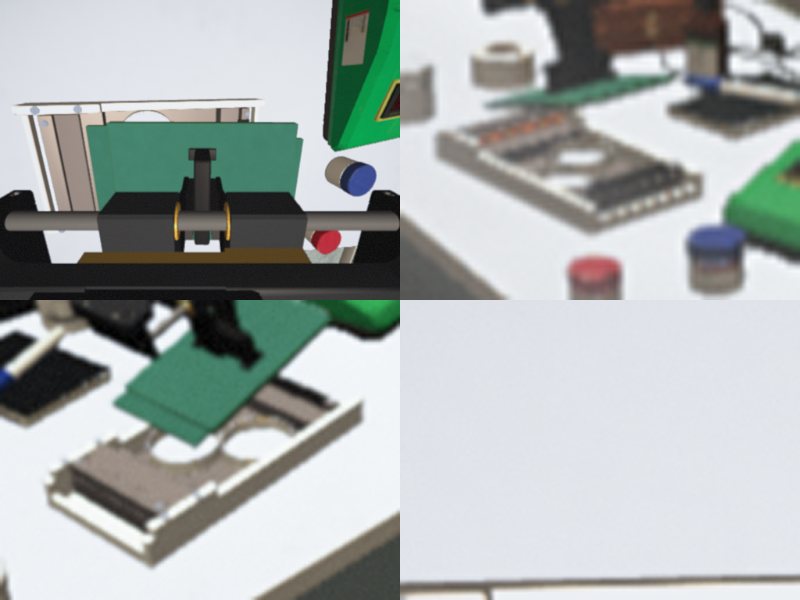

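View 8 shows the board held at a slant with its tongue end low, over the tray and centred between the cheeks, and the jars undisturbed. Now I'll descend to just before the mouth.

```bash
python3 -m handwheel '[{"dx":0,"dy":-0.008,"dz":0.04,"rx":0,"ry":0,"rz":0},{"dx":0,"dy":-0.016,"dz":0.08,"rx":0,"ry":0,"rz":0},{"dx":0,"dy":-0.024,"dz":0.11,"rx":0,"ry":0,"rz":0},{"dx":0,"dy":-0.03,"dz":0.139,"rx":0,"ry":0,"rz":0},{"dx":0,"dy":-0.03,"dz":0.139,"rx":0,"ry":0,"rz":0},{"dx":0,"dy":-0.03,"dz":0.139,"rx":0,"ry":0,"rz":0}]' - -
python3 -c "
from h import *
now(); go(0,.002,15);go(.005,.002,15); go(.010,.002,15)"
```

```text
time_s: 7.82
eef_pos: [0.4814, 0.2093, 0.0617]
tool_rot: [2.874, 0.214, 0.029]
force: [0.1, -0.0, -2.5]
width: 0.129
t 7.83 tip x,y,z mm -0.2 -12.1 2.1 hold y,z -16.1 47.2 slant 14.93 yaw 8.53 F x,y,z 0.1 -0.1 -2.5 w 11.2
d [ 0.0001 -0.0389 -0.0105] r [-0.0004 -0.0004  0.0007]
d [ 0.0001 -0.055  -0.0148] r [-0.0004 -0.0004  0.0007]
d [ 0.0002 -0.0711 -0.0191] r [-0.0004 -0.0004  0.0007]
```

```bash
python3 -m handwheel '[{"dx":0,"dy":-0.013,"dz":-0.0035,"rx":0,"ry":0,"rz":0},{"dx":0,"dy":-0.026,"dz":-0.007,"rx":0,"ry":0,"rz":0},{"dx":0,"dy":-0.039,"dz":-0.0105,"rx":0,"ry":0,"rz":0},{"dx":0,"dy":-0.052,"dz":-0.014,"rx":0,"ry":0,"rz":0},{"dx":0,"dy":-0.052,"dz":-0.014,"rx":0,"ry":0,"rz":0},{"dx":0,"dy":-0.052,"dz":-0.014,"rx":0,"ry":0,"rz":0}]' - -
python3 -c "
from h import *
now()"
```

```text
time_s: 8.57
eef_pos: [0.4789, 0.225, 0.0615]
tool_rot: [2.873, 0.214, 0.028]
force: [0.1, -0.5, -3.2]
width: 0.134
t 8.57 tip x,y,z mm -0.4 3.8 1.8 hold y,z -0.3 47.0 slant 14.95 yaw 8.53 F x,y,z 0.1 -0.5 -3.2 w 11.7
```

```bash
python3 -m handwheel '[{"dx":0,"dy":-0.006,"dz":-0.0017,"rx":0,"ry":0,"rz":0},{"dx":0,"dy":-0.013,"dz":-0.0035,"rx":0,"ry":0,"rz":0},{"dx":0,"dy":-0.013,"dz":-0.0035,"rx":0,"ry":0,"rz":0},{"dx":0,"dy":-0.013,"dz":-0.0035,"rx":0,"ry":0,"rz":0}]' - -
python3 -c "
from h import *
now()"
python3 -m handwheel '[{"dx":0,"dy":-0.006,"dz":-0.0017,"rx":0,"ry":0,"rz":0},{"dx":0,"dy":-0.013,"dz":-0.0035,"rx":0,"ry":0,"rz":0},{"dx":0,"dy":-0.013,"dz":-0.0035,"rx":0,"ry":0,"rz":0},{"dx":0,"dy":-0.013,"dz":-0.0035,"rx":0,"ry":0,"rz":0}]' - -
python3 -c "
from h import *
now()"
```

```text
time_s: 9.07
eef_pos: [0.4783, 0.2291, 0.0615]
tool_rot: [2.873, 0.214, 0.028]
force: [0.2, -0.7, -3.1]
width: 0.133
t 9.07 tip x,y,z mm -0.3 8.0 1.9 hold y,z 3.9 47.0 slant 14.94 yaw 8.53 F x,y,z 0.1 -0.7 -3.1 w 11.6
time_s: 9.57
eef_pos: [0.4779, 0.2325, 0.0615]
tool_rot: [2.873, 0.214, 0.029]
force: [1.6, -4.4, -1.5]
width: 0.133
t 9.57 tip x,y,z mm -0.2 11.4 1.9 hold y,z 7.3 47.1 slant 14.99 yaw 8.5 F x,y,z 1.0 -4.6 -1.5 w 11.6
```

```bash
python3 -m handwheel '[{"dx":0,"dy":-0.006,"dz":-0.0017,"rx":0,"ry":0,"rz":0},{"dx":0,"dy":-0.013,"dz":-0.0035,"rx":0,"ry":0,"rz":0},{"dx":0,"dy":-0.013,"dz":-0.0035,"rx":0,"ry":0,"rz":0},{"dx":0,"dy":-0.013,"dz":-0.0035,"rx":0,"ry":0,"rz":0}]' - -
python3 -c "
from h import *
now()"
python3 -m handwheel '[{"dx":0,"dy":-0.0065,"dz":-0.0017,"rx":0,"ry":0,"rz":0},{"dx":0,"dy":-0.0065,"dz":-0.0017,"rx":0,"ry":0,"rz":0},{"dx":0,"dy":-0.0065,"dz":-0.0017,"rx":0,"ry":0,"rz":0}]' - -
python3 -c "
from h import *
now()"
```

```text
time_s: 10.07
eef_pos: [0.4774, 0.2359, 0.0616]
tool_rot: [2.872, 0.213, 0.028]
force: [1.1, -6.4, 0.1]
width: 0.134
t 10.07 tip x,y,z mm -0.2 14.8 1.8 hold y,z 10.8 47.3 slant 15.04 yaw 8.48 F x,y,z 0.2 -6.5 0.1 w 11.7
time_s: 10.45
eef_pos: [0.4772, 0.2375, 0.0616]
tool_rot: [2.871, 0.212, 0.028]
force: [1.6, -8.6, 0.2]
width: 0.136
t 10.45 tip x,y,z mm -0.1 16.4 1.8 hold y,z 12.4 47.3 slant 15.08 yaw 8.46 F x,y,z 0.3 -8.8 0.2 w 11.8
```

```bash
python3 -m handwheel '[{"dx":0,"dy":-0.0033,"dz":-0.0009,"rx":0,"ry":0,"rz":0},{"dx":0,"dy":-0.0033,"dz":-0.0009,"rx":0,"ry":0,"rz":0},{"dx":0,"dy":-0.0033,"dz":-0.0009,"rx":0,"ry":0,"rz":0}]' - -
python3 -c "
from h import *
now()"
python3 -m handwheel '[{"dx":0,"dy":-0.0033,"dz":-0.0009,"rx":0,"ry":0,"rz":0},{"dx":0,"dy":-0.0033,"dz":-0.0009,"rx":0,"ry":0,"rz":0},{"dx":0,"dy":-0.0033,"dz":-0.0009,"rx":0,"ry":0,"rz":0}]' - -
python3 -c "
from h import *
now()"
```

```text
time_s: 10.82
eef_pos: [0.4771, 0.2383, 0.0616]
tool_rot: [2.871, 0.212, 0.028]
force: [2.0, -9.1, 1.3]
width: 0.139
t 10.82 tip x,y,z mm -0.1 17.2 1.8 hold y,z 13.2 47.4 slant 15.1 yaw 8.45 F x,y,z 0.7 -9.3 1.3 w 12.1
time_s: 11.2
eef_pos: [0.477, 0.2391, 0.0617]
tool_rot: [2.87, 0.212, 0.028]
force: [1.6, -9.4, 1.6]
width: 0.132
t 11.2 tip x,y,z mm -0.1 18.0 1.8 hold y,z 14.0 47.4 slant 15.12 yaw 8.44 F x,y,z 0.2 -9.5 1.6 w 11.5
```

```bash
python3 -m handwheel '[{"dx":0,"dy":-0.0033,"dz":-0.0009,"rx":0,"ry":0,"rz":0},{"dx":0,"dy":-0.0033,"dz":-0.0009,"rx":0,"ry":0,"rz":0},{"dx":0,"dy":-0.0033,"dz":-0.0009,"rx":0,"ry":0,"rz":0}]' - -
python3 -c "
from h import *
now()"
python3 -m handwheel '[{"dx":0,"dy":-0.0033,"dz":-0.0009,"rx":0,"ry":0,"rz":0},{"dx":0,"dy":-0.0033,"dz":-0.0009,"rx":0,"ry":0,"rz":0},{"dx":0,"dy":-0.0033,"dz":-0.0009,"rx":0,"ry":0,"rz":0}]' - -
python3 -c "
from h import *
now()"
```

```text
time_s: 11.58
eef_pos: [0.477, 0.2394, 0.0617]
tool_rot: [2.869, 0.211, 0.028]
force: [1.9, -12.0, 2.1]
width: 0.132
t 11.57 tip x,y,z mm 0.0 18.2 1.7 hold y,z 14.3 47.6 slant 15.19 yaw 8.42 F x,y,z 0.1 -12.2 2.1 w 11.5
time_s: 11.95
eef_pos: [0.477, 0.2395, 0.0618]
tool_rot: [2.868, 0.21, 0.028]
force: [1.6, -13.8, 4.1]
width: 0.134
t 11.95 tip x,y,z mm 0.1 18.2 1.7 hold y,z 14.4 47.8 slant 15.28 yaw 8.38 F x,y,z -0.5 -13.9 4.1 w 11.7
```

```bash
python3 -c "
from h import *
for s in (12,9,6,3.5,1.5,0): go(.0194-.005*np.sin(np.radians(s)),.0006+.0011*s/15,s)"
```

```text
d [-0.0001  0.0015  0.0183] r [ 0.0182  0.0001 -0.0001]
d [-0.0001  0.0016  0.0351] r [ 0.0349  0.0001 -0.0001]
d [-0.0001  0.0008  0.052 ] r [ 0.0516  0.0001 -0.0001]
d [-0.0001 -0.0005  0.0661] r [ 0.0654  0.0001 -0.0001]
d [-0.0001 -0.002   0.0773] r [ 0.0766  0.0001 -0.0001]
d [-0.0001 -0.0034  0.0857] r [ 0.0849  0.0001 -0.0001]
```

```bash
python3 -m handwheel '[{"dx":0,"dy":0.001,"dz":0.009,"rx":0.009,"ry":0,"rz":0},{"dx":0,"dy":0.0015,"dz":0.018,"rx":0.018,"ry":0,"rz":0},{"dx":0,"dy":0.0016,"dz":0.027,"rx":0.0265,"ry":0,"rz":0},{"dx":0,"dy":0.0016,"dz":0.035,"rx":0.035,"ry":0,"rz":0},{"dx":0,"dy":0.0012,"dz":0.044,"rx":0.043,"ry":0,"rz":0},{"dx":0,"dy":0.0008,"dz":0.052,"rx":0.0516,"ry":0,"rz":0},{"dx":0,"dy":0.0008,"dz":0.052,"rx":0.0516,"ry":0,"rz":0}]' - -
python3 -c "
from h import *
now()
for s in (3.5,2,1,0): go(.0194-.005*np.sin(np.radians(s)),.0006+.0011*s/15,s)"
```

```text
time_s: 12.82
eef_pos: [0.4778, 0.2348, 0.0465]
tool_rot: [3.03, 0.221, 0.011]
force: [0.3, -15.0, 6.6]
width: 0.135
t 12.82 tip x,y,z mm 0.3 18.5 0.9 hold y,z 9.4 19.0 slant 5.95 yaw 8.33 F x,y,z -1.9 -14.9 6.6 w 11.7
d [-0.0005 -0.0003  0.0132] r [ 0.0136  0.0002 -0.0004]
d [-0.0005  0.      0.0216] r [ 0.0219  0.0002 -0.0004]
d [-0.0005  0.0001  0.0273] r [ 0.0275  0.0002 -0.0004]
d [-0.0005  0.0001  0.033 ] r [ 0.033   0.0002 -0.0004]
```

```bash
python3 -m handwheel '[{"dx":0,"dy":0,"dz":0.006,"rx":0.007,"ry":0,"rz":0},{"dx":0,"dy":0,"dz":0.0125,"rx":0.0136,"ry":0,"rz":0},{"dx":0,"dy":0,"dz":0.0205,"rx":0.022,"ry":0,"rz":0},{"dx":0,"dy":0,"dz":0.0205,"rx":0.022,"ry":0,"rz":0}]' - -
python3 - <<'E'
from h import *
now()
for s in (1,0,-.5): go(.0190,.0008,s)
s=snapshot("scene"); w=snapshot("wrist"); q=snapshot("side")
im=np.zeros((600,800,3),np.uint8)
im[:300,:400]=cv2.resize(w["image"][:,:,::-1],(400,300))
im[:300,400:]=cv2.resize(q["image"][150:214,190:276,::-1],(400,300),interpolation=2)
im[300:,:400]=cv2.resize(s["image"][180:276,120:248,::-1],(400,300),interpolation=2)
im[300:,400:]=cv2.resize(w["image"][110:260,300:500,::-1],(400,300),interpolation=2)
cv2.imwrite("pics/i.png",im)
E
```

```text
time_s: 13.32
eef_pos: [0.478, 0.2336, 0.0401]
tool_rot: [3.098, 0.225, 0.003]
force: [1.1, -17.3, 3.5]
width: 0.135
t 13.32 tip x,y,z mm 0.3 18.7 0.7 hold y,z 8.9 6.9 slant 2.02 yaw 8.32 F x,y,z -1.4 -17.2 3.5 w 11.7
d [-0.0007 -0.0001  0.0052] r [ 0.0057  0.0002 -0.0005]
d [-0.0007  0.0006  0.0106] r [ 0.0112  0.0002 -0.0005]
d [-0.0007  0.0009  0.0133] r [ 0.014   0.0002 -0.0005]
```

View pics/i.png

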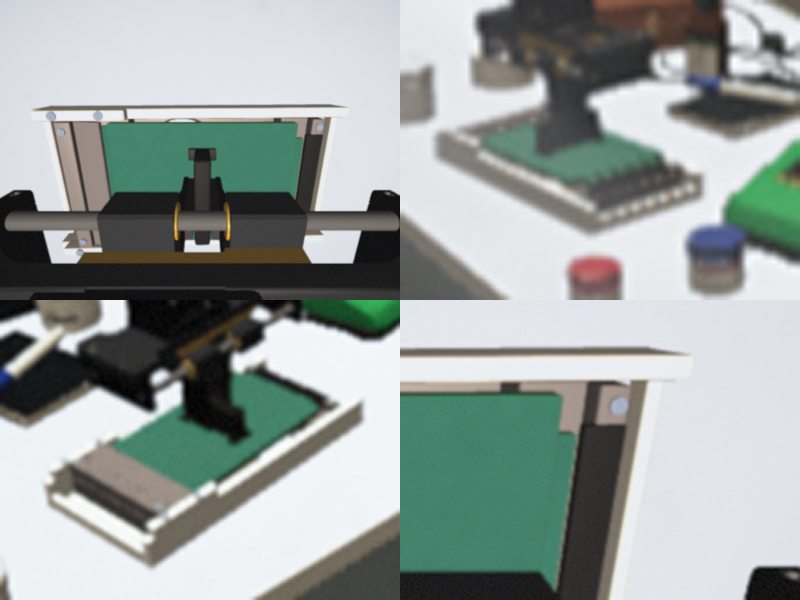

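View 9: the tongue is in the groove and the holding edge is just clear of the black lip (crop, x≈575 against 585). Now I'll lower the last 2° to flat.

```bash
python3 -m handwheel '[{"dx":0,"dy":0.001,"dz":0.005,"rx":0.0057,"ry":0,"rz":0},{"dx":0,"dy":0.0015,"dz":0.0106,"rx":0.0112,"ry":0,"rz":0},{"dx":0,"dy":0.0015,"dz":0.0106,"rx":0.0112,"ry":0,"rz":0},{"dx":0,"dy":0.0015,"dz":0.0106,"rx":0.0112,"ry":0,"rz":0}]' - -
python3 -c "
from h import *
now()
go(.0187,.0004,-.3);go(.0187,.0,0)"
```

```text
time_s: 13.98
eef_pos: [0.478, 0.2332, 0.0369]
tool_rot: [3.132, 0.229, -0.001]
force: [2.1, -17.2, 3.8]
width: 0.134
t 13.97 tip x,y,z mm 0.2 18.8 0.7 hold y,z 8.8 0.9 slant 0.04 yaw 8.36 F x,y,z -0.4 -17.3 3.8 w 11.6
d [-0.0006  0.0007  0.003 ] r [ 0.0019  0.0002 -0.0002]
d [-0.0006  0.0005  0.0027] r [ 0.0002  0.0002 -0.0002]
```

```bash
python3 -m handwheel '[{"dx":0,"dy":0.004,"dz":0.001,"rx":0,"ry":0,"rz":0},{"dx":0,"dy":0.008,"dz":0.001,"rx":0,"ry":0,"rz":0},{"dx":0,"dy":0.013,"dz":0.001,"rx":0,"ry":0,"rz":0},{"dx":0,"dy":0.013,"dz":0.001,"rx":0,"ry":0,"rz":0}]' - -
python3 -c "
from h import *
now()"
python3 -m handwheel '[{"dx":0,"dy":0.003,"dz":0,"rx":0,"ry":0,"rz":0},{"dx":0,"dy":0.007,"dz":0,"rx":0,"ry":0,"rz":0},{"dx":0,"dy":0.007,"dz":0,"rx":0,"ry":0,"rz":0}]' - -
python3 -c "
from h import *
now()"
```

```text
time_s: 14.48
eef_pos: [0.4782, 0.2321, 0.0369]
tool_rot: [-3.13, -0.231, -0.0]
force: [1.5, -8.6, 0.5]
width: 0.136
t 14.47 tip x,y,z mm 0.1 17.8 1.1 hold y,z 7.8 0.5 slant -0.19 yaw 8.46 F x,y,z 0.2 -8.7 0.5 w 11.8
time_s: 14.85
eef_pos: [0.4784, 0.2305, 0.0369]
tool_rot: [-3.129, -0.232, -0.0]
force: [2.8, -7.9, -0.2]
width: 0.136
t 14.85 tip x,y,z mm 0.1 16.2 1.1 hold y,z 6.2 0.5 slant -0.22 yaw 8.48 F x,y,z 1.7 -8.2 -0.2 w 11.9
```

```bash
python3 -m handwheel '[{"dx":0,"dy":0.003,"dz":0,"rx":0,"ry":0,"rz":0},{"dx":0,"dy":0.006,"dz":0,"rx":0,"ry":0,"rz":0},{"dx":0,"dy":0.006,"dz":0,"rx":0,"ry":0,"rz":0}]' - -
python3 -c "
from h import *
now()"
python3 -m handwheel '[{"dx":0,"dy":0.003,"dz":0,"rx":0,"ry":0,"rz":0},{"dx":0,"dy":0.004,"dz":0,"rx":0,"ry":0,"rz":0},{"dx":0,"dy":0.004,"dz":0,"rx":0,"ry":0,"rz":0}]' - -
python3 -c "
from h import *
now()"
```

```text
time_s: 15.22
eef_pos: [0.4786, 0.2291, 0.0369]
tool_rot: [-3.129, -0.232, -0.0]
force: [1.6, -6.6, -1.2]
width: 0.139
t 15.22 tip x,y,z mm 0.0 14.8 1.2 hold y,z 4.8 0.5 slant -0.25 yaw 8.49 F x,y,z 0.6 -6.7 -1.2 w 12.1
time_s: 15.6
eef_pos: [0.4787, 0.2282, 0.0369]
tool_rot: [-3.128, -0.233, -0.0]
force: [0.6, -5.2, -1.2]
width: 0.132
t 15.6 tip x,y,z mm -0.0 13.8 1.3 hold y,z 3.8 0.4 slant -0.27 yaw 8.51 F x,y,z -0.2 -5.2 -1.2 w 11.5
```

```bash
python3 -m handwheel '[{"dx":0,"dy":0.0025,"dz":0,"rx":0,"ry":0,"rz":0},{"dx":0,"dy":0.005,"dz":0,"rx":0,"ry":0,"rz":0},{"dx":0,"dy":0.005,"dz":0,"rx":0,"ry":0,"rz":0}]' - -
python3 -c "
from h import *
now()"
```

```text
time_s: 15.98
eef_pos: [0.4788, 0.2271, 0.0369]
tool_rot: [-3.127, -0.233, -0.0]
force: [1.5, -4.9, -1.8]
width: 0.134
t 15.97 tip x,y,z mm -0.1 12.8 1.3 hold y,z 2.8 0.4 slant -0.31 yaw 8.52 F x,y,z 0.8 -5.0 -1.8 w 11.7
```

```bash
python3 -m handwheel '[{"dx":0,"dy":0.0025,"dz":0,"rx":0,"ry":0,"rz":0},{"dx":0,"dy":0.005,"dz":0,"rx":0,"ry":0,"rz":0},{"dx":0,"dy":0.005,"dz":0,"rx":0,"ry":0,"rz":0}]' - -
python3 -c "
from h import *
now()"
```

```text
time_s: 16.35
eef_pos: [0.4787, 0.2269, 0.037]
tool_rot: [-3.126, -0.234, -0.001]
force: [3.3, 3.3, -3.5]
width: 0.134
t 16.35 tip x,y,z mm -0.3 12.6 1.6 hold y,z 2.7 0.3 slant -0.41 yaw 8.57 F x,y,z 3.7 2.7 -3.5 w 11.7
```

The force flipped sign, so the edge is against the wall under the lip. Now I'll release and go up.

```bash
python3 -m handwheel '[{"dx":0,"dy":-0.002,"dz":0,"rx":0.002,"ry":0,"rz":0},{"dx":0,"dy":-0.002,"dz":0,"rx":0.002,"ry":0,"rz":0},{"dx":0,"dy":-0.002,"dz":0,"rx":0.002,"ry":0,"rz":0},{"dx":0,"dy":-0.002,"dz":0,"rx":0.002,"ry":0,"rz":0},{"dx":0,"dy":-0.002,"dz":0,"rx":0.002,"ry":0,"rz":0},{"dx":0,"dy":-0.002,"dz":0,"rx":0.002,"ry":0,"rz":0}]' 0.5 10
python3 -c "
from h import *
now()"
python3 -m handwheel '[{"dx":0,"dy":0,"dz":-0.05,"rx":0,"ry":0,"rz":0},{"dx":0,"dy":0,"dz":-0.15,"rx":0,"ry":0,"rz":0},{"dx":0,"dy":0,"dz":-0.3,"rx":0,"ry":0,"rz":0},{"dx":-0.15,"dy":0,"dz":-0.45,"rx":0,"ry":0,"rz":0},{"dx":-0.25,"dy":0,"dz":-0.6,"rx":0,"ry":0,"rz":0},{"dx":-0.25,"dy":0,"dz":-0.6,"rx":0,"ry":0,"rz":0},{"dx":-0.25,"dy":0,"dz":-0.6,"rx":0,"ry":0,"rz":0},{"dx":-0.25,"dy":0,"dz":-0.6,"rx":0,"ry":0,"rz":0}]' - -
python3 - <<'E'
from h import *
now()
s=snapshot("scene"); w=snapshot("wrist")
im=np.zeros((600,800,3),np.uint8)
im[:300,:400]=cv2.resize(w["image"][:,:,::-1],(400,300))
im[:300,400:]=cv2.resize(s["image"][180:276,120:248,::-1],(400,300),interpolation=2)
im[300:,:]=cv2.resize(w["image"][40:160,120:440,::-1],(800,300),interpolation=2)
cv2.imwrite("pics/j.png",im)
E
```

```text
time_s: 17.1
eef_pos: [0.4787, 0.2265, 0.0369]
tool_rot: [-3.121, -0.233, 0.001]
force: [-1.0, 0.2, -0.0]
width: 0.497
t 17.1 tip x,y,z mm -0.4 12.3 1.9 hold y,z 2.3 -0.2 slant -0.68 yaw 8.53 F x,y,z -0.9 0.3 -0.0 w 43.2
time_s: 18.1
eef_pos: [0.4046, 0.213, 0.2158]
tool_rot: [-3.119, -0.233, 0.005]
force: [-0.4, 0.4, -0.6]
width: 0.497
t 18.1 tip x,y,z mm -75.6 9.8 181.0 hold y,z -0.2 178.6 slant -0.79 yaw 8.53 F x,y,z -0.3 0.5 -0.6 w 43.2
```

View pics/j.png

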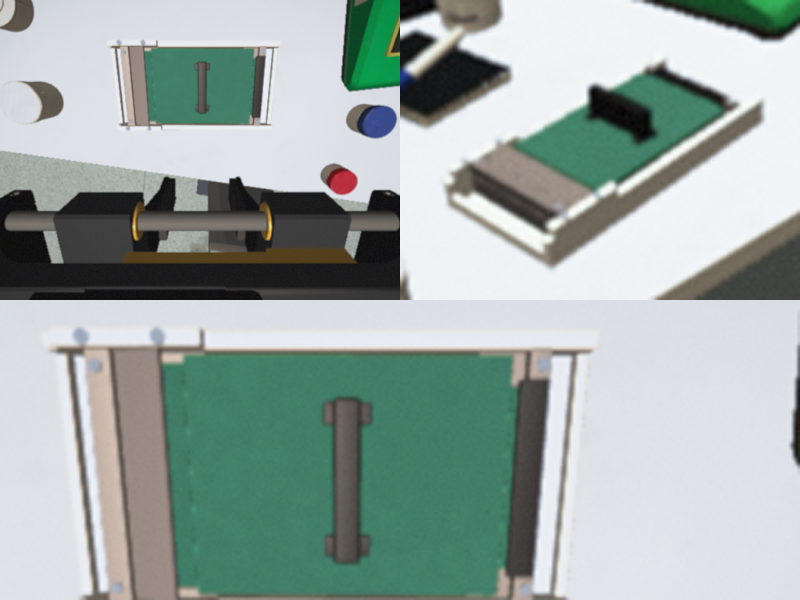

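View 10 shows the board flat, its tongue under the groove roof (x≈170) and its holding edge under the black lip (x≈515). The gripper is clear and the jars are where they were, so I'm handing in.

```bash
python3 -c "
from h import *
print(job_done())"
```

```text
the job is handed in; nothing more can be done
None
```

The dish tray is closed with the larger green board, locked under the black lip, and the job is handed in at about 18 s of the 61 s allowed.

- **What I did:** I gripped the rib and slipped the tongue in at a 15° slant. I pressed the orange bar to its stop, where the force rose past 9.5 N. I lowered the board flat while still pressing, then followed the spring back about 6 mm until the force on the board reversed, so the edge was against the wall under the lip. Then I let go and withdrew.
- **Last checks:** the final picture shows the board level, its tongue in the groove, its other edge under the black lip and the gripper clear. All three jars look undisturbed. The tool force after release was about zero.
- **What disagreed:**
  - The camera placed the groove mouth 2 to 3.5 mm nearer than the bar felt.
  - Pressing force reached about 17 N while lowering, more than the 9.5 N the bar needs.
  - The gripper was tilted about 0.4° when the edge reached the wall.
  - My first move call was refused because it left out some keys. Nothing moved, but it cost one of the ten pictures.

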